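# Turn the stage insert over against the stop bar

### The job

The metal stage insert is lying on the rubber mat with its slide pocket face down. Without pinching, jamming or lifting it, push it gently along the mat with the fingertips against the sloped stop bar until it tips up and leans there by itself, then push its upper edge from behind so that it topples back towards the robot and lies flat on the mat, pocket up, ready for a slide. Leave the other things on the bench where they are.

Things in the scene. Friction and masses are not known exactly. Their poses are not given: they have to be found in the camera images.
- insert: Stage insert: flat aluminium plate, 90 mm (x) by 120 mm (y) by 8 mm, 0.17 kg, with a window in the middle. Origin: centre of its pocket face, which is down at the start, so z points up now and must point down at the end. The pocket is 77 x 27 mm, 4 mm deep, round the window; the face now up is plain. One 120 mm edge faces the stop bar, up to 0.25 rad out of square.
- insert_mid (a point): Centre of the stage insert, half-way through its thickness (4 mm above the mat while it lies flat).
- edge_long_a (a point): Middle of the insert's 120 mm edge on its +x side (the one nearer the stop bar at the start), half-way through the thickness.
- edge_long_b (a point): Middle of the insert's other 120 mm edge, on its -x side (nearer the robot at the start), half-way through the thickness.
- edge_short_a (a point): Middle of the insert's 90 mm edge on its +y side.
- edge_short_b (a point): Middle of the insert's 90 mm edge on its -y side.
- stop_bar: Fixed white plastic stop bar, 200 mm long along its y, at the far side of the mat. x is level and points away from the robot, square to the bar. The slippery slope facing the robot rises towards +x at 60 degrees. Origin: middle of the bar, where the slope passes the level of the mat's top (10 mm above the bench). From here the slope rises 40 mm, and goes down 4 mm to the floor of a groove.
- bar_top (a point): Middle of the slope's top edge, 23 mm beyond and 40 mm above the bar's origin; the bar's back is 14 mm farther on. Tipped up, the insert leans on this edge at 50 to 60 degrees with its upper edge 65 to 74 mm above the mat and 40 to 47 mm beyond the bar's origin, free to be pushed from behind. It stays so when let go.
- board: Fixed aluminium prep board, 290 x 240 x 6 mm, axes as the bar's; origin on the bench below the bar's origin. The rubber mat on it, 4 mm thick, lies 13 to 205 mm towards the robot from the bar's origin and 110 mm to either side. Its far edge and the slope form a groove 4 mm deep: the insert's lower edge, pushed past the mat, drops in and is held there. Behind the bar the board goes to 60 mm.
- petri: bystander: open glass dish, 90 mm across, 15 mm high, left of the board
- dropper: bystander: amber bottle, 38 mm across, 75 mm high, left of the board
- slidebox: bystander: small closed slide box, 85 x 34 x 30 mm, right of the board
- objective_can: bystander: clear jar with black cap, 40 mm across, 58 mm high, right of the board
- tipbox: bystander: pipette tip box, 85 x 120 x 53 mm, farther left of the board
- beaker: bystander: small glass beaker, 50 mm across, 60 mm high, beyond the stop bar on the right
- marker: bystander: marker pen lying down, 130 mm long, 14 mm thick, right of the board
Things that resemble listed ones, but are neither listed nor needed, are in the scene too. Of the things like the insert, leave any that is orange; of the rest the larger one is meant.

How it is judged:
On the way, in this order (a step that is already met when the one before it is completed fails the run):
1. the insert is tipped up 45 to 80 degrees and leans on the stop bar, untouched by the fingers (angle between insert's own z axis and vertical between 0.785 and 1.4 rad and contact force between insert and stop_bar above 0.05 N and contact force between insert and the fingers below 0.05 N), for 0.2 s.
2. the insert has gone over and lies pocket up (angle between insert's own z axis and vertical above 3.05 rad), for 0.1 s.
At the end, for the whole second after the job is handed in: The insert lies at rest, pocket up (within 4 degrees of level), flat on the rubber mat: its centre 1 to 8 mm above the mat, 30 to 160 mm in front of the foot of the stop bar and within 60 mm of the bar's middle line (angle between insert's own z axis and vertical above 3.07 rad and z of insert_mid in the frame of stop_bar between 0.001 and 0.008 m and x of insert_mid in the frame of stop_bar between -0.16 and -0.03 m and y of insert_mid in the frame of stop_bar between -0.06 and 0.06 m and linear speed of insert below 0.01 m/s and angular speed of insert below 0.1 rad/s); the robot touches nothing.
It fails at once if the insert is lifted: all four edges are more than 25 mm above the mat (one edge must stay down while it turns) (z of each of edge_long_a, edge_long_b, edge_short_a, edge_short_b in the frame of stop_bar above 0.025 m).
It fails at once if a bystander is moved more than 20 mm (distance of any of petri, dropper, slidebox, objective_can, tipbox, beaker, marker from where it was at the start of the episode above 0.02 m).
It fails at once if the insert is pinched or jammed hard: the fingers press on it with over 30 N in all (contact force between the fingers and insert above 30 N).
It also fails if it takes over 54 s, if anything falls off the work surface, if the arm or the gripper's body presses on something with over 40 N, if the wrist force passes 120 N, or if a joint passes its speed limit or range.

### The arm

A 7-joint arm with a two-finger parallel gripper is mounted at the origin on the work surface. World frame = base frame: x ahead of the robot, y to its left, z up, the work surface at z = 0. Lengths are in m, angles in rad, forces in N, time in s.
With the tool pointing down it reaches from about 0.425 to 0.875 m from the base axis. Payload 4.7 kg.
Tool frame: the origin (TCP) lies between the finger pads; the fingertips stand 22 mm ahead of it and the grasp point (between the pads) lies 3 mm ahead of it; z points along the fingers, y is the line along which they close (so a half turn about z gives the same grasp; the last joint's range is limited). The gripper opens to 85 mm and grips with 20 to 120 N. Pads are 22 mm wide; open, the fingers measure 114 mm over their backs; the gripper's body (76 mm by 85 mm) begins 54 mm behind the grasp point. The pads swing forward as they close: fully open they stand 13 mm farther back than shut.
Start: joints at [-1.117, 0.321, -0.07, 1.45, 0.023, 1.371, -0.057], TCP at [0.277, 0.588, 0.253] pointing down, gripper open.
Joint ranges: [-2.86, 2.86], [-0.3, 2.09], [-1.38, 1.24], [0.06, 2.45], [-1.56, 4.7], [0.09, 2.05], [-2.69, 2.69]. Speed limits (rad/s): [2.57, 2.57, 3.14, 3.14, 3.14, 3.14, 3.14].

### API

Orientations are given as a rotation vector (axis times angle).
In Python, from rig import bot gives the robot as it stands. Calls block until the motion is done:
- bot.move_pose(position, orientation): joint-space move of the TCP to a pose.
- bot.move_linear(position, rate=0.15, rotation=None, stop_force=None): straight line of the TCP; rotation=None keeps the orientation; rate is the mean speed in m/s. With stop_force (N) it stops when the force on the tool has changed by that much, and returns True; else False.
- bot.goto_joints(angles): joint-space move.
- bot.move_gripper(opening): opening from 0.0 (shut) to 1.0 (fully open); the grip force is fixed at half the most; returns when the fingers have stopped.
- bot.dwell(seconds).
- bot.ik(position, orientation): joint angles nearest the present ones, or None.
- bot.get_state(): the state.
- bot.camera(name): name is "scene" or "top" or "wrist"; returns a dict with "color" (400x640x3 uint8, red, green, blue), "K" (3x3 intrinsics, pixels), "k1" (the pictures are not rectified: a ray, as slopes to the right and down, at radius r is drawn at 1 + k1 r^2 times it, then the intrinsics apply), "xyz" and "rotation" of the camera in the world; the wrist camera has in their place "mount" (4x4, takes a point from camera to tool coordinates, whose origin is the TCP and whose axes are the flange's). Camera axes: x right, y up, looking along -z (the intrinsics and any distortion apply to the point x, -y, -z); pixel columns grow to the right and rows downward; lengths in m; the calibration is good to about 2 mm. A picture is of the moment at which its call begins: read the wrist's pose just before it. There is no depth.
A pose or a line that the arm cannot do raises bot.Unreachable and nothing moves.
- bot.finish_job(): hands the job in; it is judged then, once.
The state is a dict: "t": time; "joint_pos": joint angles; "qvel": joint speeds; "tau": joint torques, N m; "tool_pos": TCP position; "tcp_rot": TCP orientation; "wrist_force": force on the tool from outside, world axes, zero at the start; "ft_torque": the same for the moment, N m; "width": opening from 0.0 (shut) to 1.0 (fully open); "gripper_force": force on a finger pad.
Only numpy, scipy, OpenCV 4.12 (cv2) and the standard library are available. Lean on these libraries where they do the work, as an engineer would, in place of code of your own. Each camera call takes 0.05 s, during which the arm holds its last target. There are 200 camera calls.

## Working session

There is one attempt and no reset: what is moved stays moved. The work goes in short steps, each a Python script; the robot and the scene stay as the last script left them, time stands still between calls to the robot, and variables do not carry over. Pictures are saved under pics/ and viewed, at most 10 in all, crops included, and the job is handed in when it is done.

```bash
ls; mkdir -p pics; python3 - <<'E'
from rig import bot
import cv2
for n in("scene","top"):
    c=bot.camera(n); cv2.imwrite(f"pics/{n}0.png",c["color"][:,:,::-1]); print(n,c["K"],c["k1"],c["xyz"],c["rotation"])
s=bot.get_state(); print(s["t"],s["tool_pos"],s["tcp_rot"],s["width"])
E
```

```text
pics
scene [[372.66886647   0.         313.61582916]
 [  0.         372.66886647 202.34585181]
 [  0.           0.           1.        ]] -0.082685307829072 [ 1.28949914 -0.32116644  0.57557631] [0.88647764 0.5371095  0.94325522]
top [[377.35519965   0.         320.05107143]
 [  0.         377.35519965 202.91378128]
 [  0.           0.           1.        ]] -0.03959940820473511 [0.46542698 0.02178001 1.02164592] [ 0.12532524 -0.11903353 -1.59515164]
0.1 [0.2765694  0.58772762 0.25231041] [-6.85179200e-01 -3.06563353e+00  2.74272634e-03] 1.0008833077072656
```

View pics/top0.png

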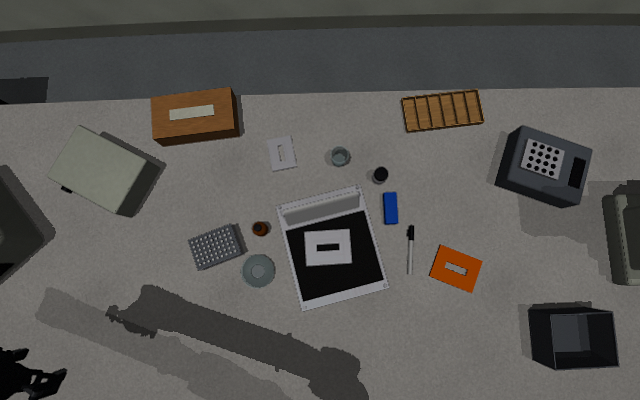

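View pics/scene0.png

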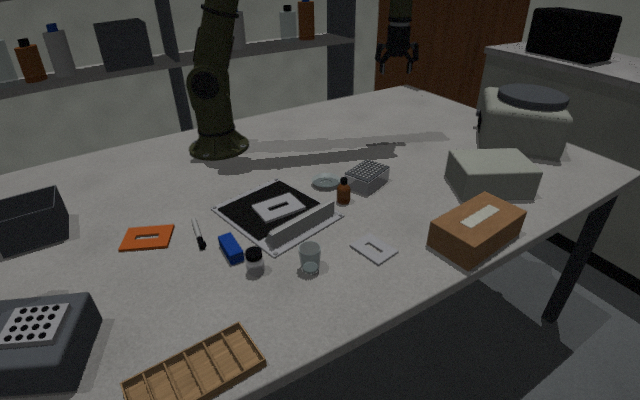

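Top view: candidates for the insert are the plate on the mat (328,247), a smaller grey plate beyond the bar (282,153), and the orange one (456,268). I choose the one on the mat. The bar is at about (318,207), and the board is turned about 12°. Next is a close crop and localisation.

```bash
cat > h.py <<'E'
import numpy as np, cv2
from scipy.spatial.transform import Rotation as R
from scipy.optimize import least_squares
def rays(c,px):
    K=c["K"]; d=(np.atleast_2d(px).astype(float)-[K[0,2],K[1,2]])/[K[0,0],K[1,1]]
    u=d.copy()
    for _ in range(10): u=d/(1+c["k1"]*(u**2).sum(1,keepdims=True))
    return R.from_rotvec(c["rotation"]).apply(np.c_[u[:,0],-u[:,1],-np.ones(len(u))])
def plane(c,px,z):
    r=rays(c,px); o=np.array(c["xyz"]); return o+r*((z-o[2])/r[:,2])[:,None]
def proj(c,P):
    p=R.from_rotvec(c["rotation"]).inv().apply(np.atleast_2d(P)-c["xyz"])
    u=np.c_[p[:,0],-p[:,1]]/-p[:,2:]; u=u*(1+c["k1"]*(u**2).sum(1,keepdims=True))
    return u*[c["K"][0,0],c["K"][1,1]]+[c["K"][0,2],c["K"][1,2]]
E
python3 - <<'E'
from rig import bot
from h import *
c=bot.camera("top"); im=c["color"]
x0,y0=260,170
cv2.imwrite("pics/crop.png",cv2.resize(im[y0:y0+150,x0:x0+150,::-1],None,fx=4,fy=4,interpolation=cv2.INTER_CUBIC))
g=cv2.cvtColor(im,cv2.COLOR_RGB2GRAY)
print(g[247,312],g[230,330],g[295,340],g[210,318],g[270,282])
# mat: dark blob, incl. insert
m=(g<60).astype(np.uint8); n,l,st,ce=cv2.connectedComponentsWithStats(m); k=l[225,345]; print(st[k])
cn=max(cv2.findContours((l==k).astype(np.uint8),0,2)[0],key=cv2.contourArea)
b=cv2.boxPoints(cv2.minAreaRect(cn)); print("mat px",b); P=plane(c,b,.010); print(P, np.linalg.norm(np.diff(P[[0,1,2,3,0]],axis=0),axis=1))
w=np.zeros_like(g); cv2.drawContours(w,[cn],-1,1,-1); w=((w>0)&(g>100)).astype(np.uint8)
ci=max(cv2.findContours(w,0,2)[0],key=cv2.contourArea); b=cv2.boxPoints(cv2.minAreaRect(ci)); print("ins px",b); P=plane(c,b,.018); print(P, P.mean(0),np.linalg.norm(np.diff(P[[0,1,2,3,0]],axis=0),axis=1))
E
```

```text
141 108 141 87 116
[ 286  211   98   90 4349]
mat px [[284.1245  230.96683]
 [364.72614 209.47305]
 [383.3817  279.43155]
 [302.7801  300.92532]]
[[ 0.55005388  0.12217555  0.01      ]
 [ 0.60215754 -0.09668879  0.01      ]
 [ 0.41485474 -0.13754841  0.01      ]
 [ 0.36547546  0.07590334  0.01      ]] [0.22498087 0.19170771 0.21908894 0.19029007]
ins px [[303.89822 231.47348]
 [349.16373 228.45578]
 [351.42038 262.30533]
 [306.15488 265.32303]]
[[ 0.54658715  0.06872258  0.018     ]
 [ 0.55125637 -0.05199805  0.018     ]
 [ 0.46195875 -0.05448726  0.018     ]
 [ 0.45740411  0.06467865  0.018     ]] [0.5043016  0.00672898 0.018     ] [0.12081089 0.08933231 0.11925292 0.08927468]
```

View pics/crop.png

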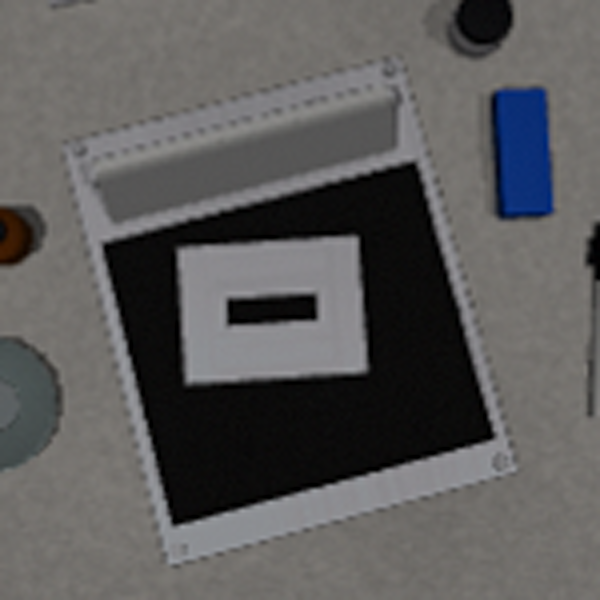

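The crop confirms it: the white plate on the mat measures 120x89 mm and the mat 220x191 mm, both as described. The bar's origin is about (0.589, 0.016) with yaw 0.23. The insert centre is at bar-frame (-0.085, 0.010), about 0.19 rad out of square. Now I approach behind it and feel for the mat.

```bash
cat >> h.py <<'E'
YAW=.230; O=np.array([.5892,.0159,.010]); B=R.from_euler("z",YAW)
W=lambda x,y,z: O+B.apply([x,y,z])          # bar frame -> world
L=lambda p: B.inv().apply(np.array(p)-O)
DOWN=(B*R.from_rotvec([0,np.pi,0])).as_rotvec()  # tool y = bar y, z down
E
python3 - <<'E'
from rig import bot
from h import *
bot.move_gripper(.6)
bot.move_pose(W(-.158,.008,.14),DOWN)
bot.move_linear(W(-.158,.008,.035),rate=.12)
f0=bot.get_state()["wrist_force"]
print(bot.move_linear(W(-.158,.008,.004),rate=.02,stop_force=3))
s=bot.get_state(); print(s["t"],L(s["tool_pos"]),f0,s["wrist_force"],s["width"])
z=L(s["tool_pos"])[2]
bot.move_linear(W(-.158,.008,z+.003),rate=.03)
s=bot.get_state(); print(s["t"],L(s["tool_pos"]),s["wrist_force"])
c=bot.camera("top");cv2.imwrite("pics/t1.png",cv2.resize(c["color"][170:320,260:410,::-1],None,fx=4,fy=4))
E
```

```text
True
4.75 [-0.15800959  0.00803819  0.01881452] [ 0.01483803  0.46375326 -0.79379571] [-1.61021352  0.80893851  5.68530248] 0.5977414998788566
5.0167 [-0.15792956  0.00798121  0.02179822] [-0.14190911 -0.17426732 -0.71647199]
```

View pics/t1.png

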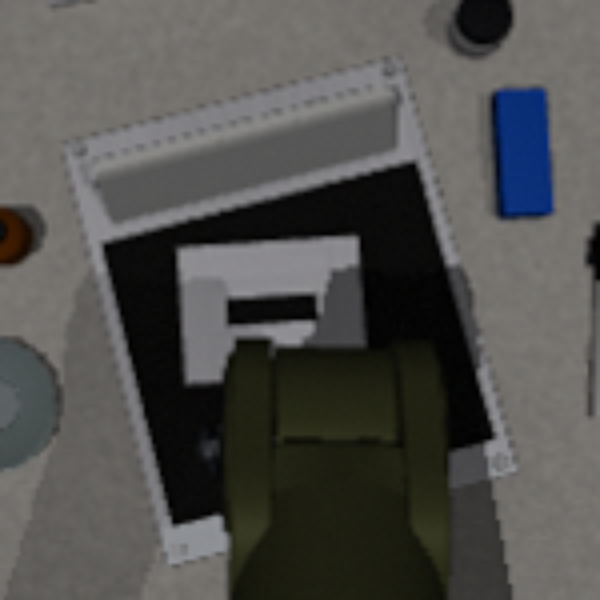

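The hand stands behind the insert (finger visible at (210,445) in the crop), clear of it. The mat was felt at TCP z≈0.019, which fits the geometry. Now I push.

```bash
python3 - <<'E'
from rig import bot
from h import *
z=.0208
for x in (-.13,-.105,-.085,-.070,-.055):
    hit=bot.move_linear(W(x,.008,z),rate=.035,stop_force=12)
    s=bot.get_state(); print(s["t"],hit,L(s["tool_pos"]).round(4),B.inv().apply(s["wrist_force"]).round(2))
    if hit: break
c=bot.camera("scene");cv2.imwrite("pics/s1.png",cv2.resize(c["color"][150:290,190:370,::-1],None,fx=4,fy=4))
E
```

```text
6.0167 False [-0.13    0.008   0.0208] [ 0.98  0.9  -0.39]
6.8833 False [-0.105   0.0079  0.0208] [ 0.   -0.59 -0.21]
7.6083 False [-0.0843  0.008   0.021 ] [-0.11  0.11 -0.68]
8.1833 False [-0.0694  0.0079  0.0209] [-0.16  0.22 -0.7 ]
8.7583 False [-0.0547  0.0079  0.0208] [-0.15  0.27 -1.33]
```

View pics/s1.png

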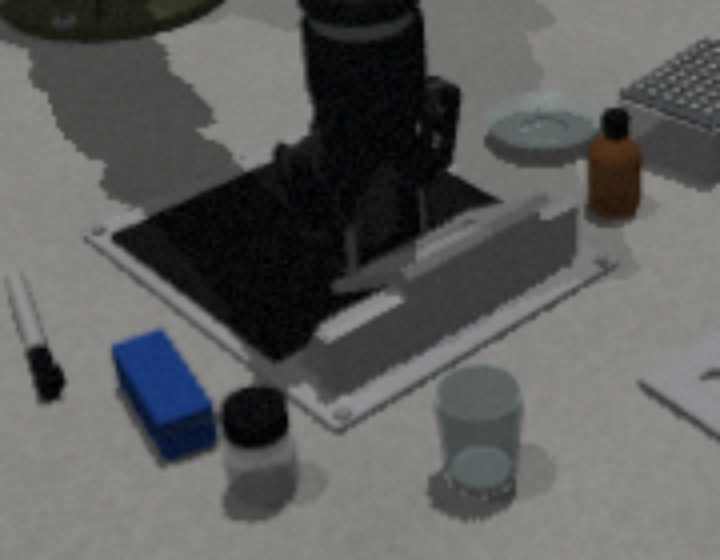

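The insert is climbing: its front edge shows along the bar's top from (340,285) to (545,200), roughly parallel to the bar. Forces are low, so I continue.

```bash
python3 - <<'E'
from rig import bot
from h import *
z=.0205
for x in (-.045,-.038,-.032,-.027,-.023):
    hit=bot.move_linear(W(x,.008,z),rate=.03,stop_force=10)
    s=bot.get_state(); print(s["t"],hit,L(s["tool_pos"]).round(4),B.inv().apply(s["wrist_force"]).round(2))
    if hit: break
c=bot.camera("scene");cv2.imwrite("pics/s2.png",cv2.resize(c["color"][150:290,190:370,::-1],None,fx=4,fy=4))
E
```

```text
9.2917 False [-0.0447  0.008   0.0205] [ 0.68 -0.05 -0.69]
9.675 False [-0.0376  0.008   0.0205] [-0.05 -0.06  0.52]
10.025 False [-0.0316  0.008   0.0205] [ 0.12 -0.11  0.87]
10.3417 False [-0.0266  0.008   0.0206] [-0.84 -0.57  0.46]
10.625 False [-0.0227  0.008   0.0205] [ 0.51 -1.06 -0.78]
```

View pics/s2.png

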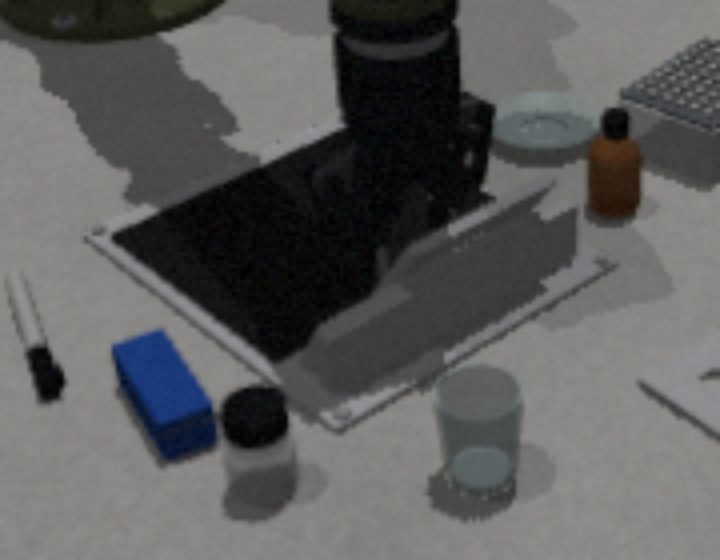

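The upper edge now stands above the bar, from (375,285) to (555,180). I back off and check against the expected leaning pose.

```bash
python3 - <<'E'
from rig import bot
from h import *
bot.move_linear(W(-.085,.008,.0208),rate=.08)
bot.move_linear(W(-.10,.008,.13),rate=.2)
bot.dwell(.3)
c=bot.camera("scene");a=cv2.resize(c["color"][150:290,190:370,::-1],None,fx=4,fy=4,interpolation=cv2.INTER_CUBIC)
a=cv2.convertScaleAbs(a,alpha=1.5)
for ang in (52,60):   # red 52, green 60: expected upper edge, lower corner near groove
    t=np.radians(ang); lo=np.array([23-40/np.tan(t)-4/np.tan(t),-4])
    up=lo+90*np.array([np.cos(t),np.sin(t)])
    p=proj(c,[W(up[0]/1e3,y,up[1]/1e3) for y in(-.05,.07)]); p=(p-[190,150])*4
    for q in p: cv2.circle(a,tuple(int(v) for v in q),4,(0,0,255) if ang==52 else (0,255,0),1)
    print(ang,up,p.round())
cv2.imwrite("pics/s3.png",a); print(bot.get_state()["t"])
E
```

```text
52 [44.03296521 66.92096782] [[402. 266.]
 [548. 187.]]
60 [42.59658816 73.94228634] [[400. 255.]
 [546. 177.]]
12.65
```

View pics/s3.png

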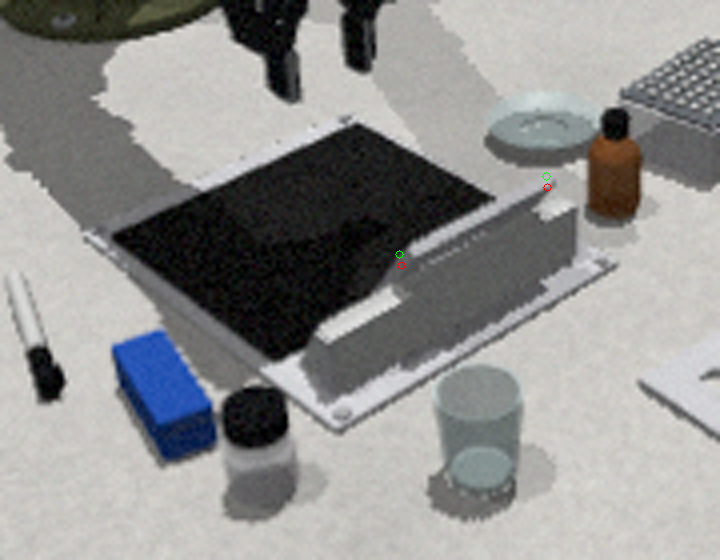

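It leans by itself: the upper edge runs from (402,262) to (552,183), matching the 52° prediction, with its middle at y≈0.011. Next I go over the bar and push from behind.

```bash
python3 - <<'E'
from rig import bot
from h import *
y=.012
bot.move_linear(W(-.10,y,.17),rate=.2)
bot.move_linear(W(.08,y,.17),rate=.2)
bot.move_linear(W(.08,y,.0735),rate=.1)
for x in (.06,.045,.03,.015,.0,-.012):
    hit=bot.move_linear(W(x,y,.0735),rate=.04,stop_force=12)
    s=bot.get_state(); print(s["t"],hit,L(s["tool_pos"]).round(4),B.inv().apply(s["wrist_force"]).round(2))
    if hit: break
bot.dwell(.3)
c=bot.camera("scene");a=cv2.resize(c["color"][150:290,190:370,::-1],None,fx=4,fy=4,interpolation=cv2.INTER_CUBIC)
cv2.imwrite("pics/s4.png",cv2.convertScaleAbs(a,alpha=1.5)); print(bot.get_state()["t"])
E
```

```text
15.8167 False [0.0601 0.0121 0.0737] [ 0.29 -0.59 -0.13]
16.3417 False [0.0449 0.012  0.0736] [ 0.26  0.49 -0.33]
16.8667 False [0.0299 0.0121 0.0735] [ 0.9   1.05 -0.48]
17.3917 False [0.0149 0.0121 0.0736] [-0.01  0.27  0.57]
17.9167 False [-0.0001  0.0121  0.0736] [0.93 0.07 0.38]
18.3667 False [-0.0121  0.012   0.0736] [-0.19  0.3  -0.32]
18.7167
```

View pics/s4.png

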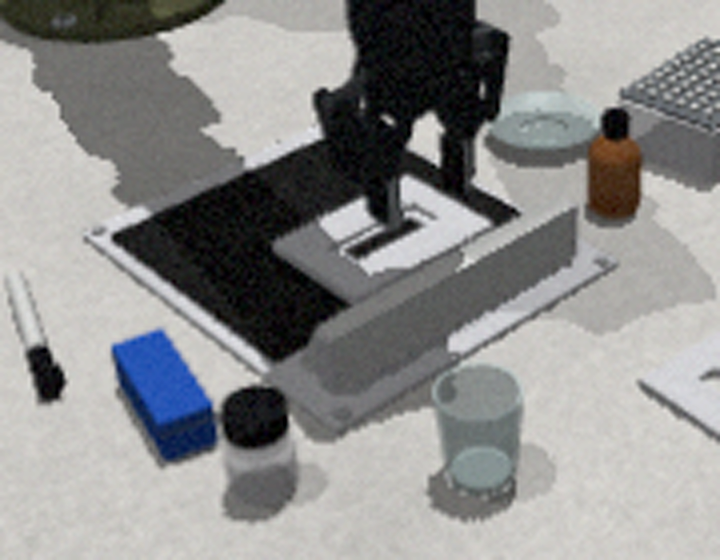

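The insert has toppled and lies pocket up on the mat, with the pocket visible at about (390,240). I lift away and check its position from the top.

```bash
python3 - <<'E'
from rig import bot
from h import *
bot.move_linear(W(-.012,.012,.2),rate=.2)
bot.move_pose([.277,.588,.253],DOWN)
c=bot.camera("top"); im=c["color"]
g=cv2.cvtColor(im,cv2.COLOR_RGB2GRAY)
cr=im[170:320,260:410,::-1]
cv2.imwrite("pics/t2.png",cv2.convertScaleAbs(cv2.resize(cr,None,fx=4,fy=4),alpha=1.3))
quad=proj(c,[W(-.0145,.105,0),W(-.0145,-.105,0),W(-.2,-.105,0),W(-.2,.105,0)]).astype(np.int32)
w=np.zeros_like(g); cv2.fillPoly(w,[quad],1); w=((w>0)&(g>70)).astype(np.uint8)
ci=max(cv2.findContours(w,0,2)[0],key=cv2.contourArea); P=plane(c,cv2.boxPoints(cv2.minAreaRect(ci)),.018)
print(np.array([L(p) for p in P]).round(4), L(P.mean(0)), bot.get_state()["t"])
E
```

```text
[[-0.0119  0.0792  0.008 ]
 [-0.0133 -0.0433  0.008 ]
 [-0.1092 -0.0412  0.008 ]
 [-0.1074  0.0796  0.008 ]] [-0.0604417  0.0185739  0.008    ] 21.825
```

View pics/t2.png

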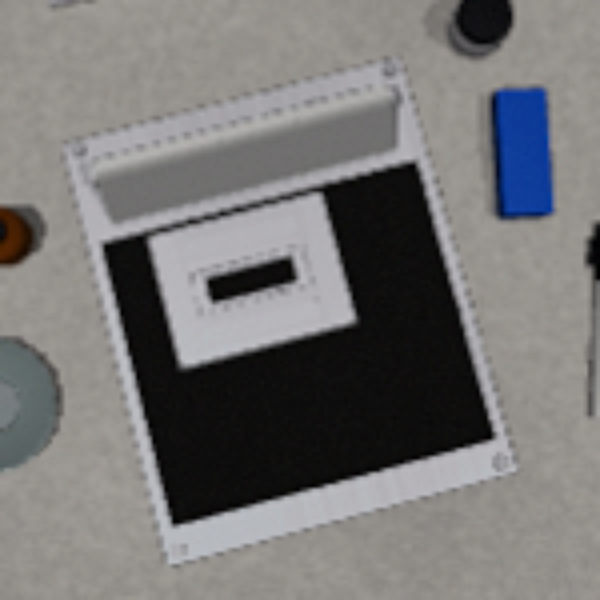

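The insert lies flat and pocket up, fully on the mat just in front of the groove. Its centre is at about (-0.06, 0.019), within limits, and everything else is unmoved. I hand in.

```bash
python3 -c "
from rig import bot
print(bot.finish_job())"
```

```text
the job is handed in; nothing more can be done
None
```

The insert was tipped against the stop bar, leaned there by itself, and was toppled back. It now lies flat on the mat, pocket up, about 60 mm in front of the bar and 19 mm left of its middle line; nothing else visibly moved, and the job was handed in at about 22 s (no verdict was shown).

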